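# Roll the knurled wheel to set a gap gauge to its mark

## Robot

A 6-joint arm with a two-finger parallel gripper is mounted at the origin on a cart in front of the work surface, level with it; the furniture and walls round the work are solid. World frame = base frame: x ahead of the robot, y to its left, z up, the work surface at z = 0. Lengths are in m, angles in degrees, forces in N, time in s.
With the tool pointing down it reaches from about 0.275 to 0.725 m from the base axis. Payload 5.6 kg.
Tool frame: the origin (TCP) lies midway between the tips of the shut fingers; the grasp point (between the pads) lies 19 mm behind it (ctrl.grip_depth is the distance from the TCP to the grasp point, in m); x points along the fingers, z is the direction in which the jaws open and shut, and the axes are right-handed (so a half turn about x gives the same grasp; the last joint's range is limited). The gripper opens to 85 mm and grips with 20 to 120 N. Pads are 22 mm wide; open, the fingers measure 114 mm over their backs; the gripper's body (76 mm by 85 mm) begins 54 mm behind the grasp point. The pads swing forward as they close: fully open they stand 13 mm farther back than shut.
Start: joints at [79.504, 14.616, 6.199, 0, -81.583, -16.306], TCP at [0.248, 0.491, 0.231] pointing down, gripper open.
Joint ranges: [-168.99, 168.99], [-69.2, 112.95], [-62.41, 85.93], [-164.36, 98.24], [-168.68, -3.75], [-174.98, 174.98]. Speed limits (degrees/s): [147.25, 147.25, 180, 180, 180, 180].

## Interface

Orientations are given as [roll, pitch, yaw] about the fixed x, y, z axes, in that order (R = Rz(yaw) Ry(pitch) Rx(roll)).
In Python, from cell import ctrl gives the robot as it stands. The module is installed in compiled form; this text tells all that it offers.
- The arm moves only by the tool move_arm, never from a script. Its argument "targets" is a list of rows, each an object with "travel": the shift along the tool's x, y, z in mm, a list of three; "dr": the turn, a rotation vector about the tool's x, y, z in degrees, a list of three. In form: [{"travel": [x, y, z], "dr": [ax, ay, az]}, ...]. A call has 1 to 12 rows; each row shifts and turns the commanded pose from where the row before left it, along the tool's axes as they then stand; what a row does not reach is not made up. A row lasts 1/12 s, in which the tool goes at most 41.7 mm and 7.16 degrees, less where a joint would pass 70% of its speed; a pose out of reach is approached as far as the arm can. A call is refused whole if a number of a shift passes 41.7 or a number of a turn 7.16, either way. A call with a gripper value outside its range is refused whole. "grip" is the opening, from 0 (shut) to 1 (fully open), set as the call begins (left out, the last holds). The fingers move at their own pace and stop on an object; the grip force is fixed at half the most. Time passes only in rows, so rows that do not move let the fingers close. It gives the time, the measured TCP pose, the force and the opening at its end, in the units of the state.
- ctrl.state(): the state, without advancing time (a new reading comes with each control period).
- ctrl.read_camera(name): name is "scene" or "top" or "wrist"; returns the picture (400x640x3 uint8, red, green, blue); there is no depth.
- ctrl.camera_model(name): a dict with "fx", "fy", "cx", "cy" (pixels), "k1" (the pictures are not rectified: a ray, as slopes to the right and down, at radius r is drawn at 1 + k1 r^2 times it, then the intrinsics apply), "pose" (4x4, takes a point from camera to world coordinates). Camera axes: x right, y down, z forward; pixel columns grow to the right and rows downward; lengths in m; the calibration is good to about 2 mm. A picture is of the moment at which its call begins: read the wrist's pose just before it. camera_model takes no time and is no camera call; for the wrist camera it gives the pose at the moment of the call.
- ctrl.hand_in(): hands the job in, once; it reports no verdict.
The state is a dict: "t": time; "joint_positions": joint angles; "qd": joint speeds; "joint_efforts": joint torques, N m; "tcp_pos": TCP position; "ee_rot": TCP orientation; "contact_force": force on the tool from outside, world axes, zero at the start; "ft_torque": the same for the moment, N m; "opening": opening from 0.0 (shut) to 1.0 (fully open).
Only numpy, scipy, OpenCV 4.12 (cv2) and the standard library are available. Lean on these libraries where they do the work, as an engineer would, in place of code of your own. Each camera call takes 0.05 s, during which the arm holds its last target. There are 200 camera calls.

## Task

Set the gap gauge: roll its knurled wheel under a fingertip, stroke by stroke, until the gap-side face of the sliding jaw stands level with the black line on the index plate, then take the finger away. Move the jaw only by its wheel, never by touching the jaw itself, leave the index plate where it is clamped, and grasp, lift or shift nothing on the table.

Things in the scene. Friction and masses are not known exactly. Their poses are not given: they have to be found in the camera images.
- gap_gauge: adjustable gap gauge, bolted down: grey base 74 x 224 x 12 mm, fixed jaw at its -y end, sliding jaw in the middle, knurled wheel at its +y end. Origin: centre of the underside; y runs along the base from fixed jaw to wheel, x across it (away from the robot), z up. Tops above the table: fixed jaw 40 mm, sliding jaw 38, wheel housing 45, wheel 62
- wheel_crown (a point): topmost point of the wheel, 62 mm above the table, at [0, 66, 62] mm in the gauge's frame; fixed to the gauge, with its axes. A fingertip resting here and drawn along the gauge's +y (away from the jaws) rolls the wheel by friction and closes the gap; toward -y opens it. Without slip, 2.75 mm of fingertip travel moves the jaw 1 mm; the wheel stays where it is left
- wheel: knurled steel wheel, 44 mm diameter, 16 mm wide, axle along the gauge's x; origin at its centre, 40 mm above the table; the frame turns with it. It is rigidly borne and does not sink: rest the fingertip on it with a light push of 4 to 20 N; its round top falls 2.4 mm at 10 mm beside the crown. Turning takes about 2 N at the rim. It drives the jaw 8 mm per radian
- slide_jaw: the sliding jaw, a steel block 44 x 32 x 24 mm geared to the wheel; closing moves it along the gauge's -y toward the fixed jaw. Its origin is an arbitrary point that moves with it. Not to be touched
- jaw_edge (a point): front upper edge of the sliding jaw's gap-side face (the face toward the fixed jaw), 38 mm above the table; moves with the jaw
- gauge_mark (a point): the gauge mark: black line, 1.8 mm wide, on the top and front of a small steel index plate (15 x 16 x 16 mm) clamped at the front (-x) edge of the base beside the jaw's path. The point is the line's end nearest the jaw, 31 mm above the table. At the start the jaw edge is 15 to 35 mm to its +y side; at the goal both have the same y along the gauge
- loupe: black eyepiece loupe, 41 mm across, 44 mm tall; loose bystander standing beside the gauge, origin at the centre of its underside; to be left where it is
- bush_b: brass bush, 24 mm across, 18 mm tall; loose bystander standing beside the gauge, origin at the centre of its underside; to be left where it is
- ring_gauge_b: steel ring gauge, 38 mm across, 14 mm tall, lying flat; loose bystander standing beside the gauge, origin at the centre of its underside; to be left where it is
- weight: brass weight with a knob on top, 30 mm across, 40 mm tall; loose bystander standing beside the gauge, origin at the centre of its underside; to be left where it is
- v_block: steel V-block, 45 x 44 x 36 mm; loose bystander standing beside the gauge, origin at the centre of its underside; to be left where it is

How it is judged (in metres and radians):
On the way, in this order (a step that is already met when the one before it is completed fails the run):
1. a fingertip presses on the knurled wheel (contact force between the fingers and wheel above 1 N), for 0.2 s.
2. the sliding jaw has been brought level with the gauge mark (y of jaw_edge in the frame of gauge_mark between -0.002 and 0.002 m), for 0.2 s.
At the end, for the whole second after the job is handed in: the gap-side face of the sliding jaw is level with the line of the gauge mark to within 2 mm either way along the gauge, and the jaw is at rest (all of step 2 and linear speed of slide_jaw below 0.004 m/s); the robot touches nothing.
It fails at once if the sliding jaw is touched by the robot (contact force between any of the fingers, the arm and slide_jaw above 1 N).
It fails at once if the index plate with the gauge mark is shifted by more than 2 mm (distance of gauge_mark from where it was at the start of the episode above 0.002 m).
It fails at once if a bystander is lifted or shifted by more than 8 mm (distance of any of loupe, bush_b, ring_gauge_b, weight, v_block from where it was at the start of the episode above 0.008 m).
It also fails if it takes over 64 s, if anything falls off the work surface, if the arm or the gripper's body presses on something with over 40 N, if the wrist force passes 120 N, or if a joint passes its speed limit or range.

## Working session

There is one attempt and no reset: what is moved stays moved. The work goes in short steps, Python scripts to look and compute and a tool call to move; the robot and the scene stay as the last step left them, time stands still between calls to the robot, and variables do not carry over. Pictures are saved under pics/ and viewed, about 8 in all and at most 12, crops included, and the job is handed in when it is done.

Besides the shell and the picture viewer there is one more tool, called after "Emit:" in YAML: its name, and indented under it one key for each argument. move_arm: Moves the arm, as the interface text tells. Its arguments: {"type":"object","properties":{"targets":{"type":"array"},"grip":{"type":"number"}},"required":["targets"]}

```bash
mkdir -p pics; cat > h.py <<'E'
import numpy as np, cv2
from cell import ctrl
def K(m): return np.array([[m['fx'],0,m['cx']],[0,m['fy'],m['cy']],[0,0,1.]]), np.array([m['k1'],0,0,0.])
def ray(m,uv):
    k,d=K(m); p=cv2.undistortPoints(np.array([[uv]],float),k,d)[0,0]
    T=np.array(m['pose']); return T[:3,3],T[:3,:3]@np.array([p[0],p[1],1])
def at_z(m,uv,z):
    o,r=ray(m,uv); return o+r*(z-o[2])/r[2]
def proj(m,P):
    T=np.linalg.inv(np.array(m['pose'])); k,d=K(m)
    return cv2.projectPoints(np.array(P,float).reshape(-1,1,3),cv2.Rodrigues(T[:3,:3])[0],T[:3,3],k,d)[0][:,0]
def snap(n,f=None):
    m=ctrl.camera_model(n); im=ctrl.read_camera(n)
    if f: cv2.imwrite('pics/'+f,im[:,:,::-1])
    return m,im
E
python3 - <<'E'
from h import *
for n in('scene','top'):
    m,im=snap(n,n+'0.png'); print(n,m)
print(ctrl.state())
E
```

```text
scene {'fx': 431.1612388946513, 'fy': 431.1612388946513, 'cx': 320.54229891560385, 'cy': 193.9543576603069, 'k1': 0.008218757810261082, 'pose': array([[-0.57235651, -0.48196249,  0.66341554, -0.02977387],
       [-0.81967281,  0.31324674, -0.47959667,  0.37756774],
       [ 0.02333486, -0.81828396, -0.57434036,  0.55897549],
       [ 0.        ,  0.        ,  0.        ,  1.        ]])}
top {'fx': 513.5103315863456, 'fy': 513.5103315863456, 'cx': 323.9412333608116, 'cy': 197.36153507408144, 'k1': -0.13545986372868893, 'pose': array([[-0.00657479, -0.98236251,  0.18687076,  0.36692821],
       [-0.99954039,  0.01198655,  0.02784476, -0.04686699],
       [-0.02959358, -0.18660179, -0.98198981,  0.89459097],
       [ 0.        ,  0.        ,  0.        ,  1.        ]])}
{'t': 0.1, 'joint_positions': array([ 7.95026891e+01,  1.46509746e+01,  6.13907984e+00, -2.41895592e-02,
       -8.15839164e+01, -1.63059558e+01]), 'qd': array([-0.03374579, -0.02593921,  0.21122878, -0.0254208 , -0.0036633 ,
       -0.02346117]), 'joint_efforts': array([-4.30379994e-03, -3.87602592e+01,  2.38473415e+01,  5.37793189e+00,
       -3.79160672e-03,  3.48388262e-06]), 'tcp_pos': array([0.24776675, 0.49054033, 0.23048096]), 'ee_rot': array([   2.28651486,   89.90124658, -114.52031227]), 'contact_force': array([-0.09741376, -0.26306192, -0.22018616]), 'ft_torque': array([0.01939436, 0.00723255, 0.04993913]), 'opening': 0.9996307660458256}
```

View pics/scene0.png

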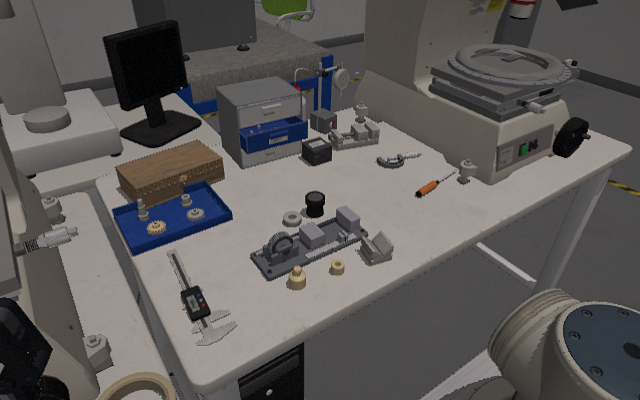

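View pics/top0.png

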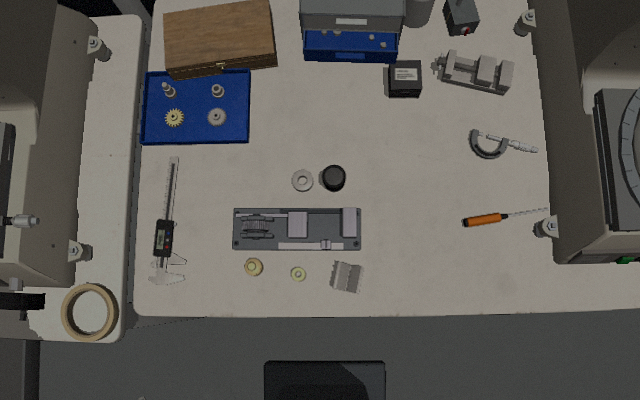

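The top view shows the gauge at px (233..361, 208..250), with the wheel at about (256,227), the jaw at (298,224) and the index plate at about (326,245). Bystanders surround it. I'll crop in next.

```bash
python3 - <<'E'
from h import *
a=cv2.imread('pics/top0.png')[200:260,225:370]; b=cv2.imread('pics/scene0.png')[200:280,245:385]
a=cv2.resize(a,None,fx=5,fy=5,interpolation=cv2.INTER_CUBIC);b=cv2.resize(b,(700,400)[0:2],interpolation=cv2.INTER_CUBIC)[:290+110]
a=a[:, :700]
c=np.vstack([a,b]); c=c[:600] if 0 else cv2.resize(c,(600,600)) if 0 else c
cv2.imwrite('pics/c0.png',cv2.resize(c,None,fx=.85,fy=.85,interpolation=cv2.INTER_AREA)); print(c.shape)
m=ctrl.camera_model('top')
for uv in((234,208),(361,208),(361,250),(233,249)): print(at_z(m,uv,.012))
E
```

```text
(700, 700, 3)
[0.51775644 0.13665068 0.012     ]
[ 0.51524393 -0.08625883  0.012     ]
[ 0.44212432 -0.08488081  0.012     ]
[0.44555284 0.13671335 0.012     ]
```

View pics/c0.png

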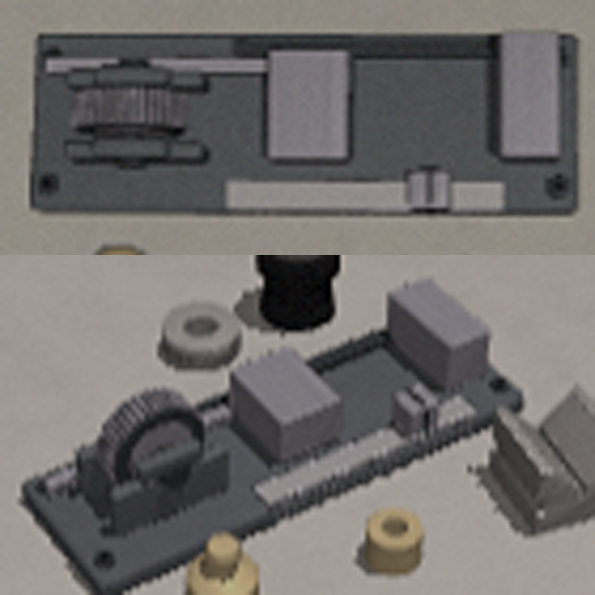

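```bash
python3 - <<'E'
from h import *
from scipy.spatial.transform import Rotation as R
m=ctrl.camera_model('top'); s=ctrl.camera_model('scene'); T=lambda x,y:(225+x/4.25,200+y/4.25)
S=lambda x,y:(245+x/4.25,200+(y-255)/4.25)
c=np.mean([at_z(m,T(*p),.012) for p in((38,36),(577,37),(577,212),(31,211))],0)
a=at_z(m,T(34,123),.012)-at_z(m,T(577,124),.012); yaw=-np.arctan2(a[0],a[1]); print('top c',c,np.degrees(yaw))
q=[at_z(s,S(*p),.012) for p in((25,490),(98,590),(520,400))]; print('scene corners',q, 'c',(q[0]+q[2])/2)
Rz=R.from_euler('z',yaw).as_matrix()
loc=lambda P:((P-c)@Rz)*1e3
print('crown',c+Rz@[0,.066,.05])
print('jaw top',loc(at_z(m,T(348,158),.038)),'mark',loc(at_z(m,T(430,176),.031)))
print('jaw sc',loc(at_z(s,S(340,405),.038)),'mark',loc(at_z(s,S(422,390),.031)))
st=ctrl.state(); Rt=R.from_euler('xyz',st['ee_rot'],degrees=True).as_matrix(); print(Rt.round(3))
w=ctrl.camera_model('wrist'); P=np.array(w['pose']); print('cam in tool',(Rt.T@(P[:3,3]-st['tcp_pos'])).round(4),(Rt.T@P[:3,:3]).round(3),w['fx'],w['k1'])
# desired: tool x down, tool z = +-gauge y or x
for nm,z in(('z=+y',Rz[:,1]),('z=-y',-Rz[:,1]),('z=+x',Rz[:,0]),('z=-x',-Rz[:,0])):
    x=np.array([0,0,-1.]); D=np.c_[x,np.cross(z,x),z]; print(nm,np.degrees(R.from_matrix(Rt.T@D).as_rotvec()).round(1))
E
```

```text
top c [0.47942114 0.02609013 0.012     ] -0.6461178776267115
scene corners [array([0.51155631, 0.13918298, 0.012     ]), array([0.44314051, 0.14176334, 0.012     ]), array([ 0.43986688, -0.07772385,  0.012     ])] c [0.4757116  0.03072957 0.012     ]
crown [0.4801654  0.09208594 0.062     ]
jaw top [-16.888687   -19.78914873  26.        ] mark [-23.23538964 -52.00880711  19.        ]
jaw sc [-20.99769148 -14.4436914   26.        ] mark [-25.7723125  -55.99441227  19.        ]
[[-0.001  0.893 -0.451]
 [-0.002 -0.451 -0.893]
 [-1.     0.     0.002]]
cam in tool [-0.143   0.0668 -0.0004] [[-0.    -0.266  0.964]
 [ 0.001 -0.964 -0.266]
 [ 1.     0.001  0.   ]] 307.76025554998847 -0.05257256384854046
z=+y [ 1.538e+02  0.000e+00 -1.000e-01]
z=-y [-26.2   0.1   0. ]
z=+x [-1.162e+02  1.000e-01  1.000e-01]
z=-x [63.8  0.1 -0.1]
```

The jaw edge is about 32 mm (top camera) from the mark. The scene camera's position reads about 5 mm different. I'll turn the tool so the wrist camera sits over the jaw and mark, shut the fingers, and look from close.

Emit:
move_arm:
  targets:
    - {"travel":[0,0,0],"dr":[7.1,0,0]}
    - {"travel":[0,0,0],"dr":[7.1,0,0]}
    - {"travel":[0,0,0],"dr":[7.1,0,0]}
    - {"travel":[0,0,0],"dr":[7.1,0,0]}
    - {"travel":[0,0,0],"dr":[7.1,0,0]}
    - {"travel":[0,0,0],"dr":[7.1,0,0]}
    - {"travel":[0,0,0],"dr":[7.1,0,0]}
    - {"travel":[0,0,0],"dr":[7.1,0,0]}
    - {"travel":[0,0,0],"dr":[7.0,0,0]}
  grip: 0

```text
t: 0.85
tcp_pos: [0.2478, 0.4907, 0.2307]
ee_rot: [64.1, 89.9, -116.9]
contact_force: [-0.1, -0.4, 0.7]
opening: 0.0
```

Emit:
move_arm:
  targets:
    - {"travel":[0,24,-13],"dr":[0,0,0]}
    - {"travel":[0,24,-13],"dr":[0,0,0]}
    - {"travel":[0,24,-13],"dr":[0,0,0]}
    - {"travel":[0,24,-13],"dr":[0,0,0]}
    - {"travel":[0,24,-13],"dr":[0,0,0]}
    - {"travel":[0,24,-13],"dr":[0,0,0]}
    - {"travel":[0,24,-13],"dr":[0,0,0]}
    - {"travel":[0,24,-13],"dr":[0,0,0]}
    - {"travel":[0,24,-13],"dr":[0,0,0]}
    - {"travel":[0,24,-13],"dr":[0,0,0]}
    - {"travel":[0,24,-13],"dr":[0,0,0]}
    - {"travel":[0,24,-13],"dr":[0,0,0]}

```text
t: 1.85
tcp_pos: [0.4011, 0.1999, 0.231]
ee_rot: [22.1, 90.0, -158.5]
contact_force: [0.2, 1.3, -0.2]
opening: 0.002
```

Emit:
move_arm:
  targets:
    - {"travel":[0,24,-13],"dr":[0,0,0]}
    - {"travel":[0,24,-13],"dr":[0,0,0]}
    - {"travel":[0,24,-13],"dr":[0,0,0]}
    - {"travel":[0,24,-13],"dr":[0,0,0]}
    - {"travel":[0,24,-13],"dr":[0,0,0]}
    - {"travel":[0,24,-13],"dr":[0,0,0]}
    - {"travel":[20,0,0],"dr":[0,0,0]}
    - {"travel":[20,0,0],"dr":[0,0,0]}
    - {"travel":[20,0,0],"dr":[0,0,0]}
    - {"travel":[20,0,0],"dr":[0,0,0]}
    - {"travel":[20,0,0],"dr":[0,0,0]}
    - {"travel":[20,0,0],"dr":[0,0,0]}

```text
t: 2.85
tcp_pos: [0.477, 0.0563, 0.11]
ee_rot: [9.0, 90.0, -171.6]
contact_force: [-0.1, 0.0, -0.5]
opening: 0.003
```

Emit:
move_arm:
  targets:
    - {"travel":[0,0,0],"dr":[0,0,0]}
    - {"travel":[0,0,0],"dr":[0,0,0]}
    - {"travel":[0,0,0],"dr":[0,0,0]}

```text
t: 3.1
tcp_pos: [0.4781, 0.0566, 0.1124]
ee_rot: [-177.6, 89.9, 1.8]
contact_force: [0.4, -0.5, -0.0]
opening: -0.003
```

```bash
python3 - <<'E'
from h import *
m,im=snap('wrist','w1.png'); st=ctrl.state(); print(st['tcp_pos'],st['ee_rot'],st['contact_force'],st['joint_positions']); print(m['cx'],m['cy'],np.array(m['pose'])[:3].round(3))
E
```

```text
[0.47838289 0.05675642 0.11269775] [-166.76845104   89.86368354   12.64759401] [ 0.23993408 -0.58519223  0.07785022] [ 2.54836406e+01  1.10280041e+01 -1.63915711e+01  3.41582787e-02
 -6.24475192e+01 -2.60833607e+01]
324.1024399195522 198.44398485510138 [[-1.     0.009  0.004  0.477]
 [ 0.009  0.964  0.266 -0.01 ]
 [-0.001  0.266 -0.964  0.255]]
```

View pics/w1.png

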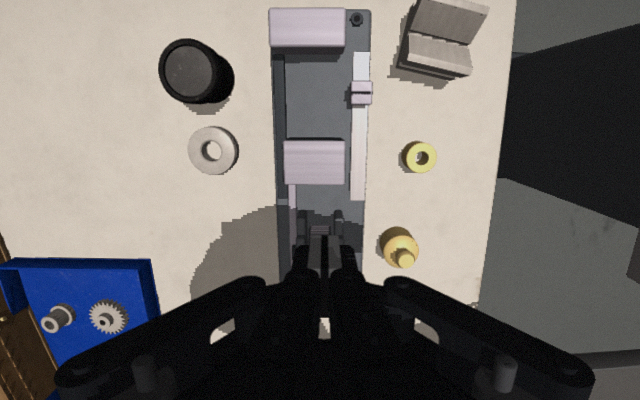

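The wrist view shows the jaw with its gap-side top edge at about row 140 and the mark line at about row 92 (cols 352–372). The finger is over the housing. Next I'll refine both to subpixel.

```bash
cat >> h.py <<'E'
c=np.array([0.4794,0.0261,0]); yaw=np.radians(-.65)
Rz=np.array([[np.cos(yaw),-np.sin(yaw),0],[np.sin(yaw),np.cos(yaw),0],[0,0,1]])
loc=lambda P:((P-c)@Rz)*1e3
E
python3 - <<'E'
from h import *
im=cv2.imread('pics/w1.png'); g=im.mean(2)
cr=cv2.resize(im[75:245,270:385],None,fx=3.5*2*.5,fy=3.5,interpolation=cv2.INTER_CUBIC); cv2.imwrite('pics/w1c.png',cr)
print('jaw',[(r,int(g[r,295:338].mean())) for r in range(132,160)])
print('mark',[(r,int(g[r,355:368].mean())) for r in range(78,108)])
m=ctrl.camera_model('wrist')
for n,p,z in(('jaw',(343,141),.038),('mark',(353,92),.031),('fixed',(344,47),.04),('wheel',(320,228),.06),('cornR',(370,10),.012),('R',(365,240),.012),('L',(276,240),.012)): print(n,loc(at_z(m,p,z)).round(1))
E
```

```text
jaw [(132, 111), (133, 111), (134, 111), (135, 112), (136, 110), (137, 58), (138, 24), (139, 29), (140, 85), (141, 158), (142, 183), (143, 183), (144, 184), (145, 190), (146, 193), (147, 195), (148, 193), (149, 188), (150, 181), (151, 176), (152, 174), (153, 175), (154, 179), (155, 184), (156, 183), (157, 182), (158, 181), (159, 181)]
mark [(78, 217), (79, 214), (80, 176), (81, 170), (82, 207), (83, 207), (84, 205), (85, 204), (86, 203), (87, 203), (88, 201), (89, 202), (90, 186), (91, 106), (92, 39), (93, 71), (94, 151), (95, 197), (96, 197), (97, 195), (98, 194), (99, 193), (100, 192), (101, 193), (102, 189), (103, 150), (104, 85), (105, 101), (106, 126), (107, 134)]
jaw [-14.7 -17.7  38. ]
mark [-21.5 -50.9  31. ]
fixed [-14.3 -78.3  40. ]
wheel [ 1.1 38.7 60. ]
cornR [ -34.1 -108.8   12. ]
R [-36.6  68.   12. ]
L [39.5 68.2 12. ]
```

View pics/w1c.png

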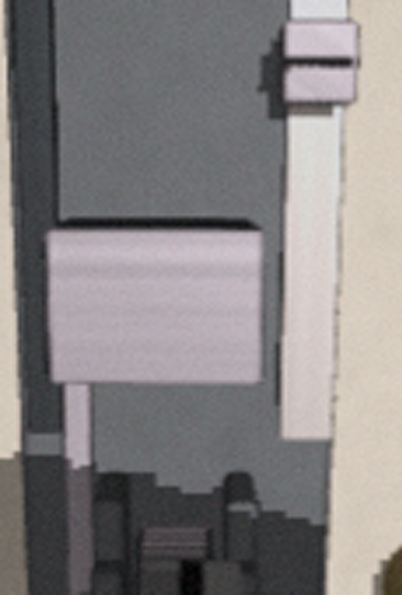

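Edge to mark is about 32.5 mm (jaw −18.2, mark −50.7), so about 89 mm of fingertip travel. I'll go above the wheel now, starting 8 mm on the −y side of the crown.

Emit:
move_arm:
  targets:
    - {"travel":[0,-15,-2],"dr":[0,0,0]}
    - {"travel":[0,-14,-1],"dr":[0,0,0]}
    - {"travel":[15,0,0],"dr":[0,0,0]}
    - {"travel":[15,0,0],"dr":[0,0,0]}
    - {"travel":[10,0,0],"dr":[0,0,0]}
    - {"travel":[0,0,0],"dr":[0,0,0]}
    - {"travel":[0,0,0],"dr":[0,0,0]}
    - {"travel":[0,0,0],"dr":[0,0,0]}

```text
t: 3.82
tcp_pos: [0.4817, 0.0857, 0.0727]
ee_rot: [-162.6, 89.9, 16.8]
contact_force: [-0.1, -0.6, 1.1]
opening: -0.003
```

Emit:
move_arm:
  targets:
    - {"travel":[3,0,0],"dr":[0,0,0]}
    - {"travel":[0,0,0],"dr":[0,0,0]}
    - {"travel":[0,0,0],"dr":[0,0,0]}

```text
t: 4.07
tcp_pos: [0.4809, 0.0855, 0.0686]
ee_rot: [-153.1, 90.0, 26.3]
contact_force: [0.1, 0.6, -0.6]
opening: 0.005
```

Emit:
move_arm:
  targets:
    - {"travel":[2,0,0],"dr":[0,0,0]}
    - {"travel":[2,0,0],"dr":[0,0,0]}
    - {"travel":[0,0,0],"dr":[0,0,0]}
    - {"travel":[0,0,0],"dr":[0,0,0]}

```text
t: 4.4
tcp_pos: [0.4806, 0.0854, 0.0641]
ee_rot: [33.7, 90.0, -146.9]
contact_force: [-0.3, -0.2, -0.8]
opening: -0.001
```

Emit:
move_arm:
  targets:
    - {"travel":[1,0,0],"dr":[0,0,0]}
    - {"travel":[0,0,0],"dr":[0,0,0]}
    - {"travel":[0,0,0],"dr":[0,0,0]}

```text
t: 4.65
tcp_pos: [0.4807, 0.0854, 0.0632]
ee_rot: [27.3, 90.0, -153.4]
contact_force: [-1.0, -0.5, 1.2]
opening: -0.001
```

Emit:
move_arm:
  targets:
    - {"travel":[1,0,0],"dr":[0,0,0]}
    - {"travel":[0,0,0],"dr":[0,0,0]}
    - {"travel":[0,0,0],"dr":[0,0,0]}

```text
t: 4.9
tcp_pos: [0.4807, 0.0854, 0.0622]
ee_rot: [29.6, 90.0, -151.0]
contact_force: [0.2, -0.3, 0.3]
opening: -0.002
```

Emit:
move_arm:
  targets:
    - {"travel":[0.5,0,0],"dr":[0,0,0]}
    - {"travel":[0,0,0],"dr":[0,0,0]}
    - {"travel":[0,0,0],"dr":[0,0,0]}

```text
t: 5.15
tcp_pos: [0.4808, 0.0854, 0.062]
ee_rot: [-177.0, 90.0, 2.4]
contact_force: [-0.9, -0.5, 2.8]
opening: 0.002
```

Contact at z ≈ 62 mm. I'll press a bit more, then start the first stroke.

Emit:
move_arm:
  targets:
    - {"travel":[0.5,0,0],"dr":[0,0,0]}
    - {"travel":[0,0,0],"dr":[0,0,0]}
    - {"travel":[0,0,0],"dr":[0,0,0]}
    - {"travel":[0,0,0],"dr":[0,0,0]}

```text
t: 5.48
tcp_pos: [0.4809, 0.0855, 0.0619]
ee_rot: [-176.9, 90.0, 2.5]
contact_force: [-2.5, -0.2, 6.0]
opening: -0.001
```

Emit:
move_arm:
  targets:
    - {"travel":[0,-2,0],"dr":[0,0,0]}
    - {"travel":[0,-2,0],"dr":[0,0,0]}
    - {"travel":[0,-2,0],"dr":[0,0,0]}
    - {"travel":[0,-2,0],"dr":[0,0,0]}

```text
t: 5.82
tcp_pos: [0.4809, 0.093, 0.0619]
ee_rot: [114.3, 89.9, -66.2]
contact_force: [-1.5, -1.8, 6.9]
opening: -0.002
```

Emit:
move_arm:
  targets:
    - {"travel":[0,-2,0],"dr":[0,0,0]}
    - {"travel":[0,-2,0],"dr":[0,0,0]}
    - {"travel":[0,-2,0],"dr":[0,0,0]}
    - {"travel":[0,-2,0],"dr":[0,0,0]}
    - {"travel":[0,0,0],"dr":[0,0,0]}

```text
t: 6.23
tcp_pos: [0.4811, 0.1014, 0.0619]
ee_rot: [141.8, 90.0, -38.7]
contact_force: [-1.5, -1.0, 6.2]
opening: 0.001
```

```bash
cat > meas.py <<'E'
from h import *
def prof(m,g,xs,z,ys):
    P=np.array([c+Rz@np.array([x,y,z*1e3])/1e3 for y in ys for x in xs])
    uv=proj(m,P).astype(np.float32).reshape(len(ys),len(xs),2)
    return cv2.remap(g,uv[...,0],uv[...,1],cv2.INTER_LINEAR).mean(1)
def measure(m,im):
    g=im.astype(np.float32).mean(2); ys=np.arange(-70,0,.2)
    j=prof(m,g,np.arange(-6,14,2.),.038,ys); k=prof(m,g,np.arange(-27.,-21,1),.031,ys)
    w=np.abs(ys+51)<5
    d=np.clip(150-k,0,None)*w; mk=(d*ys).sum()/d.sum() if d.sum()>0 else np.nan
    i=[i for i in range(5,len(ys)-5) if j[i]>=110>j[i-1] and j[i+5]>150 and j[i-5:i].min()<90]
    return [round(ys[a],1) for a in i],round(mk,2),j,k
if __name__=='__main__':
    import sys
    for n in sys.argv[1:] or ['wrist']:
        m,im=snap(n,n+'_%.2f.png'%ctrl.state()['t']); r=measure(m,im); print(n,r[:2],m['pose'][:3,3].round(3))
    st=ctrl.state(); print(st['t'],st['tcp_pos'],st['contact_force'])
E
python3 - <<'E'
from meas import *
m,im=snap('wrist','w2.png'); e,mk,j,k=measure(m,im); print(e,mk); print(j[::5].astype(int)); print(k[::5].astype(int))
print(proj(m,[c+Rz@np.array([-22,-51,31])/1e3]))
E
```

```text
[np.float64(-23.8)] -52.25
[  0   0   0   0   0   0   0   0   0   0   0   0   0   0   0   0   0   0
   0   0   0   0   0   0  24  91  91  90  91  92  91  92  93  92  93  93
  93  93  94  93  93  93  92  93  92  88  91 170 173 181 186 185 178 170
 167 171 177 177 175 176 176 173 170 172 174 173 175 174 172 171]
[  0   0   0   0   0   0   0   0   0   0   0   0   0   0   0   0   0   0
   0   0   0   0 174 176 177 179 152  53  37  37  38  64  92  94 180 186
 187 186 187 186 187 187 187 187 187 188 188 186 187 188 188 188 188 188
 188 188 188 188 189 188 188 188 188 189 188 188 187 188 188 188]
[[368.94971548  -6.21106474]]
```

No slip: 16 mm of travel moved the jaw 5.7 mm. About 27 mm remains, which is 74 mm of travel, so four more 16 mm strokes.

Emit:
move_arm:
  targets:
    - {"travel":[-6,0,0],"dr":[0,0,0]}
    - {"travel":[0,0,0],"dr":[0,0,0]}
    - {"travel":[0,16,0],"dr":[0,0,0]}
    - {"travel":[0,0,0],"dr":[0,0,0]}
    - {"travel":[4,0,0],"dr":[0,0,0]}
    - {"travel":[2,0,0],"dr":[0,0,0]}
    - {"travel":[0,0,0],"dr":[0,0,0]}
    - {"travel":[0,0,0],"dr":[0,0,0]}

```text
t: 6.95
tcp_pos: [0.481, 0.0855, 0.0619]
ee_rot: [137.2, 90.0, -43.4]
contact_force: [-1.8, -1.4, 6.5]
opening: 0.006
```

Emit:
move_arm:
  targets:
    - {"travel":[0,-2,0],"dr":[0,0,0]}
    - {"travel":[0,-2,0],"dr":[0,0,0]}
    - {"travel":[0,-2,0],"dr":[0,0,0]}
    - {"travel":[0,-2,0],"dr":[0,0,0]}
    - {"travel":[0,-2,0],"dr":[0,0,0]}
    - {"travel":[0,-2,0],"dr":[0,0,0]}
    - {"travel":[0,-2,0],"dr":[0,0,0]}
    - {"travel":[0,-2,0],"dr":[0,0,0]}
    - {"travel":[0,0,0],"dr":[0,0,0]}
    - {"travel":[0,0,0],"dr":[0,0,0]}

```text
t: 7.78
tcp_pos: [0.4812, 0.1019, 0.0618]
ee_rot: [164.9, 90.0, -15.6]
contact_force: [-1.8, -0.8, 6.8]
opening: -0.0
```

```bash
python3 meas.py
```

```text
wrist ([np.float64(-30.0)], np.float64(-51.99)) [0.48  0.035 0.205]
7.8333 [0.48124609 0.10187391 0.06181147] [-1.31930278 -0.05392685  5.80855919]
```

Still good: jaw at −30. Two more strokes.

Emit:
move_arm:
  targets:
    - {"travel":[-6,0,0],"dr":[0,0,0]}
    - {"travel":[0,0,0],"dr":[0,0,0]}
    - {"travel":[0,16,0],"dr":[0,0,0]}
    - {"travel":[0,0,0],"dr":[0,0,0]}
    - {"travel":[4,0,0],"dr":[0,0,0]}
    - {"travel":[2,0,0],"dr":[0,0,0]}
    - {"travel":[0,0,0],"dr":[0,0,0]}
    - {"travel":[0,0,0],"dr":[0,0,0]}

```text
t: 8.5
tcp_pos: [0.481, 0.0856, 0.0619]
ee_rot: [140.5, 90.0, -40.1]
contact_force: [-2.3, -1.1, 6.8]
opening: 0.003
```

Emit:
move_arm:
  targets:
    - {"travel":[0,-2,0],"dr":[0,0,0]}
    - {"travel":[0,-2,0],"dr":[0,0,0]}
    - {"travel":[0,-2,0],"dr":[0,0,0]}
    - {"travel":[0,-2,0],"dr":[0,0,0]}
    - {"travel":[0,-2,0],"dr":[0,0,0]}
    - {"travel":[0,-2,0],"dr":[0,0,0]}
    - {"travel":[0,-2,0],"dr":[0,0,0]}
    - {"travel":[0,-2,0],"dr":[0,0,0]}
    - {"travel":[0,0,0],"dr":[0,0,0]}
    - {"travel":[0,0,0],"dr":[0,0,0]}

```text
t: 9.33
tcp_pos: [0.4812, 0.1019, 0.0618]
ee_rot: [163.5, 90.0, -17.1]
contact_force: [-2.3, 0.6, 7.4]
opening: -0.0
```

Emit:
move_arm:
  targets:
    - {"travel":[-6,0,0],"dr":[0,0,0]}
    - {"travel":[0,0,0],"dr":[0,0,0]}
    - {"travel":[0,16,0],"dr":[0,0,0]}
    - {"travel":[0,0,0],"dr":[0,0,0]}
    - {"travel":[4,0,0],"dr":[0,0,0]}
    - {"travel":[2,0,0],"dr":[0,0,0]}
    - {"travel":[0,0,0],"dr":[0,0,0]}
    - {"travel":[0,0,0],"dr":[0,0,0]}

```text
t: 10.0
tcp_pos: [0.481, 0.0856, 0.0619]
ee_rot: [139.0, 90.0, -41.6]
contact_force: [-3.3, -2.2, 7.9]
opening: 0.0
```

Emit:
move_arm:
  targets:
    - {"travel":[0,-2,0],"dr":[0,0,0]}
    - {"travel":[0,-2,0],"dr":[0,0,0]}
    - {"travel":[0,-2,0],"dr":[0,0,0]}
    - {"travel":[0,-2,0],"dr":[0,0,0]}
    - {"travel":[0,-2,0],"dr":[0,0,0]}
    - {"travel":[0,-2,0],"dr":[0,0,0]}
    - {"travel":[0,-2,0],"dr":[0,0,0]}
    - {"travel":[0,-2,0],"dr":[0,0,0]}
    - {"travel":[0,0,0],"dr":[0,0,0]}
    - {"travel":[0,0,0],"dr":[0,0,0]}

```text
t: 10.83
tcp_pos: [0.4812, 0.102, 0.0618]
ee_rot: [164.1, 90.0, -16.4]
contact_force: [-1.1, -0.1, 6.8]
opening: 0.005
```

```bash
python3 meas.py
```

```text
wrist ([np.float64(-41.6)], np.float64(-51.96)) [0.48  0.035 0.205]
10.8833 [0.48120503 0.10195943 0.06180636] [-2.56964071 -0.28788361  6.99820462]
```

About 9 mm remains. I'll lift and look from over the mark for an accurate figure.

Emit:
move_arm:
  targets:
    - {"travel":[-20,0,0],"dr":[0,0,0]}
    - {"travel":[-20,0,0],"dr":[0,0,0]}
    - {"travel":[0,20,0],"dr":[0,0,0]}
    - {"travel":[0,20,0],"dr":[0,0,0]}
    - {"travel":[0,20,0],"dr":[0,0,0]}
    - {"travel":[0,0,0],"dr":[0,0,0]}
    - {"travel":[0,0,0],"dr":[0,0,0]}
    - {"travel":[0,0,0],"dr":[0,0,0]}
    - {"travel":[0,0,0],"dr":[0,0,0]}
    - {"travel":[0,0,0],"dr":[0,0,0]}

```text
t: 11.72
tcp_pos: [0.4803, 0.0421, 0.1011]
ee_rot: [-3.0, 90.0, 176.5]
contact_force: [-0.4, 0.2, 0.0]
opening: -0.001
```

```bash
python3 - <<'E'
from meas import *
m,im=snap('wrist','w3.png'); e,mk,j,k=measure(m,im); print(e,mk,m['pose'][:3,3]); ys=np.arange(-70,0,.2)
print([(round(a,1),int(b)) for a,b in zip(ys,j) if -46<a<-38][::2]); print([(round(a,1),int(b)) for a,b in zip(ys,k) if -56<a<-45][::2])
m,im=snap('top'); print('top',measure(m,im)[:2])
E
```

```text
[np.float64(-41.8)] -51.04 [ 0.47933557 -0.02462772  0.24416301]
[(np.float64(-46.0), 111), (np.float64(-45.6), 111), (np.float64(-45.2), 112), (np.float64(-44.8), 112), (np.float64(-44.4), 112), (np.float64(-44.0), 97), (np.float64(-43.6), 74), (np.float64(-43.2), 49), (np.float64(-42.8), 42), (np.float64(-42.4), 62), (np.float64(-42.0), 108), (np.float64(-41.6), 153), (np.float64(-41.2), 173), (np.float64(-40.8), 182), (np.float64(-40.4), 185), (np.float64(-40.0), 185), (np.float64(-39.6), 186), (np.float64(-39.2), 188), (np.float64(-38.8), 192), (np.float64(-38.4), 195)]
[(np.float64(-56.0), 198), (np.float64(-55.6), 197), (np.float64(-55.2), 197), (np.float64(-54.8), 197), (np.float64(-54.4), 197), (np.float64(-54.0), 197), (np.float64(-53.6), 197), (np.float64(-53.2), 198), (np.float64(-52.8), 197), (np.float64(-52.4), 174), (np.float64(-52.0), 137), (np.float64(-51.6), 84), (np.float64(-51.2), 50), (np.float64(-50.8), 46), (np.float64(-50.4), 92), (np.float64(-50.0), 150), (np.float64(-49.6), 174), (np.float64(-49.2), 188), (np.float64(-48.8), 189), (np.float64(-48.4), 188), (np.float64(-48.0), 187), (np.float64(-47.6), 187), (np.float64(-47.2), 187), (np.float64(-46.8), 186), (np.float64(-46.4), 186), (np.float64(-46.0), 186), (np.float64(-45.6), 186), (np.float64(-45.2), 187)]
top ([], np.float64(-50.98))
```

Edge −41.9, mark −51.05, so 9.15 mm remains, or about 25 mm of travel: strokes of 16 and 9.

Emit:
move_arm:
  targets:
    - {"travel":[0,-22,0],"dr":[0,0,0]}
    - {"travel":[0,-22,0],"dr":[0,0,0]}
    - {"travel":[15,0,0],"dr":[0,0,0]}
    - {"travel":[15,0,0],"dr":[0,0,0]}
    - {"travel":[4,0,0],"dr":[0,0,0]}
    - {"travel":[0,0,0],"dr":[0,0,0]}
    - {"travel":[0,0,0],"dr":[0,0,0]}
    - {"travel":[4,0,0],"dr":[0,0,0]}
    - {"travel":[2,0,0],"dr":[0,0,0]}
    - {"travel":[0,0,0],"dr":[0,0,0]}
    - {"travel":[0,0,0],"dr":[0,0,0]}

```text
t: 12.73
tcp_pos: [0.4813, 0.0856, 0.062]
ee_rot: [-160.1, 89.9, 19.3]
contact_force: [-0.3, -0.1, 3.7]
opening: 0.003
```

Emit:
move_arm:
  targets:
    - {"travel":[0,-2,0],"dr":[0,0,0]}
    - {"travel":[0,-2,0],"dr":[0,0,0]}
    - {"travel":[0,-2,0],"dr":[0,0,0]}
    - {"travel":[0,-2,0],"dr":[0,0,0]}
    - {"travel":[0,-2,0],"dr":[0,0,0]}
    - {"travel":[0,-2,0],"dr":[0,0,0]}
    - {"travel":[0,-2,0],"dr":[0,0,0]}
    - {"travel":[0,-2,0],"dr":[0,0,0]}
    - {"travel":[0,0,0],"dr":[0,0,0]}
    - {"travel":[0,0,0],"dr":[0,0,0]}

```text
t: 13.57
tcp_pos: [0.4815, 0.1018, 0.0618]
ee_rot: [-164.9, 89.9, 14.6]
contact_force: [-0.7, -0.7, 6.4]
opening: -0.004
```

Emit:
move_arm:
  targets:
    - {"travel":[-6,0,0],"dr":[0,0,0]}
    - {"travel":[0,0,0],"dr":[0,0,0]}
    - {"travel":[0,14,0],"dr":[0,0,0]}
    - {"travel":[0,0,0],"dr":[0,0,0]}
    - {"travel":[4,0,0],"dr":[0,0,0]}
    - {"travel":[2,0,0],"dr":[0,0,0]}
    - {"travel":[0,0,0],"dr":[0,0,0]}
    - {"travel":[0,0,0],"dr":[0,0,0]}

```text
t: 14.23
tcp_pos: [0.4808, 0.0876, 0.0619]
ee_rot: [121.9, 90.0, -58.7]
contact_force: [-1.8, -1.6, 8.9]
opening: 0.001
```

Emit:
move_arm:
  targets:
    - {"travel":[0,-2,0],"dr":[0,0,0]}
    - {"travel":[0,-2,0],"dr":[0,0,0]}
    - {"travel":[0,-2,0],"dr":[0,0,0]}
    - {"travel":[0,-2,0],"dr":[0,0,0]}
    - {"travel":[0,-1,0],"dr":[0,0,0]}
    - {"travel":[0,0,0],"dr":[0,0,0]}
    - {"travel":[0,0,0],"dr":[0,0,0]}
    - {"travel":[0,0,0],"dr":[0,0,0]}
    - {"travel":[0,0,0],"dr":[0,0,0]}

```text
t: 14.98
tcp_pos: [0.481, 0.0966, 0.0619]
ee_rot: [134.7, 90.0, -45.9]
contact_force: [-2.7, -0.5, 8.4]
opening: -0.0
```

Emit:
move_arm:
  targets:
    - {"travel":[-20,0,0],"dr":[0,0,0]}
    - {"travel":[-20,0,0],"dr":[0,0,0]}
    - {"travel":[0,20,0],"dr":[0,0,0]}
    - {"travel":[0,20,0],"dr":[0,0,0]}
    - {"travel":[0,13,0],"dr":[0,0,0]}
    - {"travel":[0,0,0],"dr":[0,0,0]}
    - {"travel":[0,0,0],"dr":[0,0,0]}
    - {"travel":[0,0,0],"dr":[0,0,0]}
    - {"travel":[0,0,0],"dr":[0,0,0]}
    - {"travel":[0,0,0],"dr":[0,0,0]}

```text
t: 15.82
tcp_pos: [0.4803, 0.0441, 0.1011]
ee_rot: [-17.9, 90.0, 161.5]
contact_force: [0.3, -0.3, 0.2]
opening: 0.002
```

```bash
python3 - <<'E'
from meas import *
m,im=snap('wrist','w4.png'); print(measure(m,im)[:2],m['pose'][:3,3]); 
u,v=proj(m,[c+Rz@np.array([-15,-50,35])/1e3])[0].astype(int); print(u,v)
cv2.imwrite('pics/w4c.png',cv2.resize(im[v-40:v+60,u-80:u+60,::-1],None,fx=5,fy=5,interpolation=cv2.INTER_CUBIC))
E
```

```text
([np.float64(-51.4)], np.float64(-50.99)) [ 0.47932719 -0.02267733  0.24416636]
347 111
```

View pics/w4c.png

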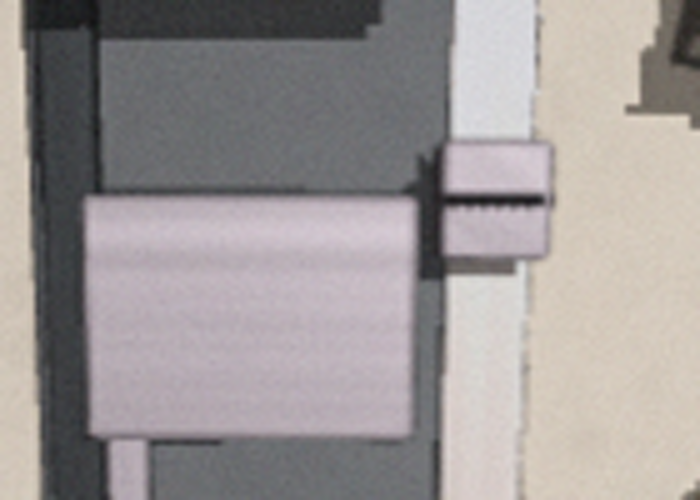

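The jaw edge (crop row 196) lines up with the mark line (row 200), about 0.4 mm past it. The camera is almost directly overhead, so parallax is negligible. The finger is clear, so I'm handing in.

```bash
python3 -c "
from meas import *
m,im=snap('wrist'); print(measure(m,im)[:2]); print(ctrl.state()['t'],ctrl.state()['contact_force']); print(ctrl.hand_in())"
```

```text
([], np.float64(-50.99))
15.9167 [0.6021917  0.24668808 0.27841804]
the job is handed in; nothing more can be done
None
```

The gauge is set and handed in at about 16 s. I rolled the wheel closed with the shut fingertips: five 16 mm strokes and one 9 mm stroke, at 4–9 N. The finger was then lifted clear.

- **Jaw level:** seen from almost straight above the mark, the jaw edge stood at y = −51.4 mm and the line at −51.0 mm. The jaw is about 0.4 mm past the line, within the ±2 mm allowed.
- **Strokes:** I saw no slip. Jaw travel matched about 2.75 mm of fingertip travel per mm throughout.
- **Contact:** force was about zero after lifting, so the robot was touching nothing. Every push was on the wheel only. I did not take a separate check picture of the bystanders afterwards.

**Checks that failed or disagreed:**
- The scene camera placed the gauge about 5 mm from where the top camera did, so I relied on the wrist camera.
- The automatic edge detector found no jaw edge in the last wrist frame before hand-in. It had found it in the frame just before, from the same pose and confirmed by eye. The line still read −51.0 mm.
- The detector also missed the jaw edge in the one later top-camera picture I tried, so there is no second-camera check of the final position.

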